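# Unfold the drip stand and fit its hanger

### The arm

A 6-joint arm with a two-finger parallel gripper is mounted at the origin on a cart in front of the work surface, level with it; the furniture and walls round the work are solid. World frame = base frame: x ahead of the robot, y to its left, z up, the work surface at z = 0. Lengths are in m, angles in rad, forces in N, time in s.
With the tool pointing down it reaches from about 0.4 to 0.825 m from the base axis. Payload 7 kg.
Tool frame: the origin (TCP) lies midway between the tips of the shut fingers; the grasp point (between the pads) lies 19 mm behind it; z points along the fingers, x is the direction in which the jaws open and shut, and the axes are right-handed (so a half turn about z gives the same grasp; the last joint's range is limited). The gripper opens to 88 mm and grips with 3 to 60 N. Pads are 19 mm wide; open, the fingers measure 130 mm over their backs; the gripper's body (78 mm by 193 mm) begins 47 mm behind the grasp point.
Start: joints at [-0.844, 0.359, 0.012, 0, -1.224, -0.288], TCP at [0.287, -0.611, 0.227] pointing down, gripper open.
Joint ranges: [-3.07, 3.07], [-1.43, 2.12], [-1.02, 1.25], [-3.03, 1.67], [-3.05, -0], [-3.03, 3.03]. Speed limits (rad/s): [2.39, 2.39, 3.01, 3.14, 3.14, 3.14].

### API

Orientations are given as [roll, pitch, yaw] about the fixed x, y, z axes, in that order (R = Rz(yaw) Ry(pitch) Rx(roll)).
In Python, from station import status, eyes, workorder gives the robot as it stands.
- The arm moves only by the shell command python3 -m jog 'ROWS' [OPENING] [FORCE]. ROWS is JSON, a list of rows, each a list of 6 numbers: the shift along the world's x, y, z in mm, then the turn, a rotation vector about the world's x, y, z in rad. A call has 1 to 12 rows; each row shifts and turns the pose as measured when the row begins; what a row does not reach is not made up. A row lasts 1/10 s, in which the tool goes at most 50 mm and 8.59 degrees, less where a joint would pass 70% of its speed; a pose out of reach is approached as far as the arm can. A call with a gripper value outside its range is refused whole. OPENING is the opening, from 0 (shut) to 1 (fully open), set as the call begins (- or left out, the last holds). The fingers move at their own pace and stop on an object; FORCE is the grip in N (left out, the last holds). Time passes only in rows, so rows that do not move let the fingers close. It gives the time, the measured TCP pose, the force and the opening at its end, in the units of the state.
- status.get_state(): the state, without advancing time (a new reading comes with each control period).
- eyes.grab_frame(name): name is "scene" or "side" or "wrist"; returns the picture (480x640x3 uint8, blue, green, red); there is no depth.
- eyes.calibration(name): a dict with "camera_matrix" (3x3 intrinsics, pixels), "cam_to_world" (4x4, takes a point from camera to world coordinates); the wrist camera has in their place "hand_eye" (4x4, takes a point from camera to tool coordinates, whose origin is the TCP and whose axes are the tool frame's). Camera axes: x right, y up, looking along -z (the intrinsics and any distortion apply to the point x, -y, -z); pixel columns grow to the right and rows downward; lengths in m; the calibration is good to about 2 mm. A picture is of the moment at which its call begins: read the wrist's pose just before it. calibration takes no time and is no camera call.
- workorder.job_done(): hands the job in, once; it reports no verdict.
The state is a dict: "t": time; "q": joint angles; "qd": joint speeds; "joint_efforts": joint torques, N m; "eef_pos": TCP position; "ee_rot": TCP orientation; "force": force on the tool from outside, world axes, zero at the start; "moment": the same for the moment, N m; "width": finger opening in m.
Only numpy, scipy, OpenCV 4.12 (cv2) and the standard library are available. Lean on these libraries where they do the work, as an engineer would, in place of code of your own. Each camera call takes 0.05 s, during which the arm holds its last target. There are 200 camera calls.

### The job

Get the folding table-top drip stand ready for use: stand the orange-capped bottle, which blocks one of its two legs, upright on the free part of the steel tray, and swing both legs out until they snap fully home in their end detents. Only when both legs are locked out, slide the blue hanger sleeve over the top of the shaft and all the way down onto the shoulder, and let go. Do not tip the bottle over, and leave the other bottles and the small carton where they are.

Things in the scene. Friction and masses are not known exactly. Their poses are not given: they have to be found in the camera images.
- stand: Folding drip stand, fixed. Origin at table level under the shaft axis, z up. White foot bar, 36 mm wide, 24 high, along its x from -155 to +45 mm. On the origin a grey column, 52 mm wide at most, to a flat shoulder (48 mm across) at z 90, then a steel shaft 19 mm in diameter with tapered tip up to z 175. Legs hinged beside it at x 0, y +34 mm (left) and -34 (right), swinging level above the table.
- leg_left (a joint): Angle of the left leg (white bar 16 mm wide, z 9 to 23, reaching 152 mm from the hinge). 0: folded along the foot bar, end towards the stand's -x. Grows as the end swings to the stand's +y; 1.571: points to +y, at its end stop. A sprung detent resists up to 1.3 rad (about 4 N at the post) and pulls the leg home by itself only from about 1.4.
- leg_right (a joint): The same for the right leg, whose end swings out to the stand's -y.
- leg_left_grip (a point): Grip point on the left leg: the axis of an upright round blue post, 16 mm in diameter (20 mm at its head), z 22 to 71 mm, 125 mm from the hinge; this point is at z 52 mm.
- leg_right_grip (a point): The same on the right leg.
- leg_left_hinge (a point): A point on the vertical hinge axis of the left leg.
- leg_right_hinge (a point): The same for the right leg.
- shoulder (a point): Centre of the shoulder on the shaft axis, 90 mm above the table: the underside of the hanger rests here at the end.
- shaft_top (a point): Tip of the shaft, on its axis, 175 mm above the table.
- hanger: Loose blue sleeve standing upright on the table: tube 40 mm in outer diameter, straight 26 mm bore right through, 70 mm tall, 0.15 kg. Origin at the centre of its underside, z along the bore. Two steel arms 8 mm thick leave it at height 28 mm along its +x and -x, reach 64 mm from the axis and end in tips turned up to height 50 mm.
- orange_cap_bottle: Loose upright bottle with orange cap and green and white label, 63x68x185 mm, 0.1 to 0.2 kg, on one of two thin grey coasters in the swing of one leg. Origin at the centre of its underside. Body 64 mm across up to about z 136 mm; neck and cap about 34 mm across from there to z 180, good to grasp from above at z 160.
- steel_tray: Shallow steel tray, 220 mm along its x, 214 mm along its y, rim 18 mm high, fixed. Origin at the centre of its underside; flat floor at z 2 mm, within 93 mm of the centre either way. A clear bottle stands in its -y half; the +y half is free.
- clear_bottle: Clear infusion bottle standing on the tray, 64x71x184 mm, origin at the centre of its underside. To be left alone.
- red_cap_bottle: White bottle with a red cap, 72x72x122 mm, behind the stand; origin at the centre of its underside. To be left alone.
- small_carton: Small carton standing upright behind the stand, 38x61x86 mm; origin at the centre of its underside. To be left alone.
- tall_bottle: Tall clear infusion bottle, 60x65x198 mm, standing between the robot and the hanger; origin at the centre of its underside. To be left alone.
There are look-alikes about, which are no part of the job. What is shaped like the orange_cap_bottle but brown or red is not meant.

How it is judged:
On the way, in this order (a step that is already met when the one before it is completed fails the run):
1. both legs are swung fully out and seated in their end detents (value of joint each of leg_left, leg_right above 1.53 rad), for 0.2 s.
2. then the hanger sleeve is on the shaft, down on the shoulder (z of hanger in the frame of shoulder between -0.004 and 0.004 m and horizontal distance between hanger and shoulder below 0.008 m and angle between hanger's own z axis and vertical below 0.1 rad), for 0.2 s.
At the end, for the whole second after the job is handed in: Both legs over 1.53 rad; the sleeve on the shaft, its underside within 4 mm of the shoulder, upright, centred within 8 mm; the orange-capped bottle upright on the tray floor, its origin within 85 mm of the tray centre along both tray axes; both at rest (all of step 1 and all of step 2 and x of orange_cap_bottle in the frame of steel_tray between -0.085 and 0.085 m and y of orange_cap_bottle in the frame of steel_tray between -0.085 and 0.085 m and z of orange_cap_bottle in the frame of steel_tray between -0.003 and 0.012 m and angle between orange_cap_bottle's own z axis and vertical below 0.12 rad and linear speed of each of orange_cap_bottle, hanger below 0.02 m/s); the robot touches nothing.
It fails at once if the orange-capped bottle is tipped over (angle between orange_cap_bottle's own z axis and vertical above 0.7 rad).
It fails at once if the clear bottle is moved by more than 3 cm or tipped (distance of clear_bottle from where it was at the start of the episode above 0.03 m or angle between clear_bottle's own z axis and vertical above 0.5 rad).
It fails at once if the red-capped bottle is moved by more than 3 cm or tipped (distance of red_cap_bottle from where it was at the start of the episode above 0.03 m or angle between red_cap_bottle's own z axis and vertical above 0.5 rad).
It fails at once if the small carton is moved by more than 3 cm or tipped (distance of small_carton from where it was at the start of the episode above 0.03 m or angle between small_carton's own z axis and vertical above 0.5 rad).
It fails at once if the tall bottle is moved by more than 3 cm or tipped (distance of tall_bottle from where it was at the start of the episode above 0.03 m or angle between tall_bottle's own z axis and vertical above 0.5 rad).
It also fails if it takes over 67 s, if anything falls off the work surface, if the arm or the gripper's body presses on something with over 40 N, if the wrist force passes 120 N, or if a joint passes its speed limit or range.

## Working session

There is one attempt and no reset: what is moved stays moved. The work goes in short steps, Python scripts to look and compute and a shell command to move; the robot and the scene stay as the last step left them, time stands still between calls to the robot, and variables do not carry over. Pictures are saved under pics/ and viewed, about 8 in all and at most 12, crops included, and the job is handed in when it is done.

```bash
mkdir -p pics; ls; cat > h.py <<'E'
import numpy as np, cv2
from station import status, eyes, workorder
from scipy.spatial.transform import Rotation as R
def cal(n):
    c=eyes.calibration(n); K=np.array(c["camera_matrix"])
    if n=="wrist":
        s=status.get_state(); T=np.eye(4); T[:3,:3]=R.from_euler('xyz',s["ee_rot"]).as_matrix() if len(s["ee_rot"])==3 else s["ee_rot"]; T[:3,3]=s["eef_pos"]
        return K,T@np.array(c["hand_eye"]),c
    return K,np.array(c["cam_to_world"]),c
def ray(K,T,u,v):
    d=np.linalg.inv(K)@[u,v,1]; d=T[:3,:3]@[d[0],-d[1],-d[2]]
    return T[:3,3],d
def onz(K,T,u,v,z):
    o,d=ray(K,T,u,v); return o+d*(z-o[2])/d[2]
def px(K,T,p):
    q=np.linalg.inv(T)@np.append(p,1); w=K@[q[0],-q[1],-q[2]]; return w[:2]/w[2]
def tri(a,b):
    (o1,d1),(o2,d2)=a,b; d1=d1/np.linalg.norm(d1); d2=d2/np.linalg.norm(d2)
    s=np.linalg.lstsq(np.c_[d1,-d2],o2-o1,rcond=None)[0]; p,q=o1+s[0]*d1,o2+s[1]*d2
    return (p+q)/2,np.linalg.norm(p-q)
E
python3 - <<'E'
from h import *
np.set_printoptions(precision=4,suppress=True)
for n in ["scene","side"]:
    K,T,c=cal(n); print(n,c.keys(),K.tolist(),T); cv2.imwrite(f"pics/{n}0.png",eyes.grab_frame(n))
print(status.get_state())
E
```

```text
pics
scene dict_keys(['camera_matrix', 'cam_to_world']) [[490.4831242163873, 0.0, 317.99010286968286], [0.0, 490.4831242163873, 236.10992145529548], [0.0, 0.0, 1.0]] [[-0.9037  0.2734 -0.3295  0.134 ]
 [-0.4281 -0.59    0.6846  0.9346]
 [-0.0072  0.7597  0.6502  0.9735]
 [ 0.      0.      0.      1.    ]]
side dict_keys(['camera_matrix', 'cam_to_world']) [[598.1221236735229, 0.0, 322.82953000439926], [0.0, 598.1221236735229, 239.518732789414], [0.0, 0.0, 1.0]] [[-0.9848  0.0975 -0.1438  0.342 ]
 [-0.1728 -0.463   0.8694  1.4975]
 [ 0.0182  0.881   0.4728  0.9297]
 [ 0.      0.      0.      1.    ]]
{'t': 0.1, 'q': array([-0.8439,  0.3593,  0.0112, -0.0003, -1.2241, -0.2881]), 'qd': array([-0.0007, -0.0021,  0.0011,  0.0003, -0.0005, -0.0002]), 'joint_efforts': array([ -0.0003, -58.4163,  29.375 ,   7.0155,   0.0102,  -0.0001]), 'eef_pos': array([ 0.2865, -0.6107,  0.2257]), 'ee_rot': array([-3.1414, -0.0016,  2.0094]), 'force': array([0.4347, 0.0012, 0.5024]), 'moment': array([-0.0032, -0.0696, -0.0209]), 'width': 0.08761896348566466}
```

View pics/scene0.png

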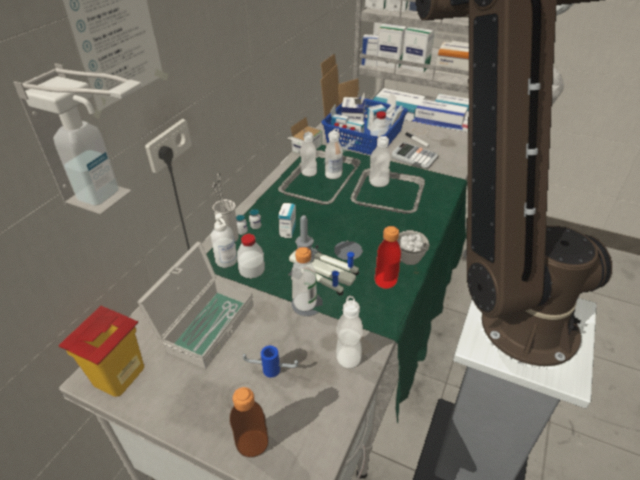

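View pics/side0.png

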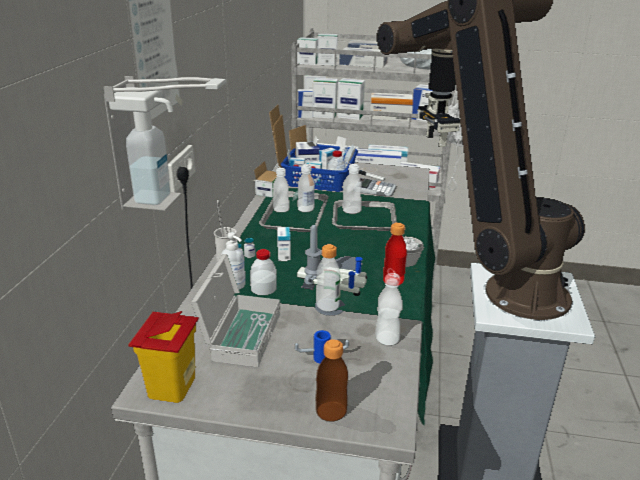

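The scene view shows three orange-capped bottles: one with a green and white label at (305,280), a red one at (388,258) and a brown one at (249,420). The first fits, since it has the right label and stands on a coaster by the stand. There are two trays: (390,190) holds one bottle and (318,178) holds two. I'll confirm the bottle in a crop.

```bash
python3 - <<'E'
from h import *
a=cv2.imread("pics/scene0.png")[125:385,200:460]; b=cv2.imread("pics/side0.png")[155:385,230:440]
a=cv2.resize(a,(600,600),interpolation=cv2.INTER_CUBIC)
cv2.imwrite("pics/c1.png",a)
cv2.imwrite("pics/c2.png",cv2.resize(b,None,fx=2.6,fy=2.6,interpolation=cv2.INTER_CUBIC))
E
```

```text
(no output)
```

View pics/c1.png

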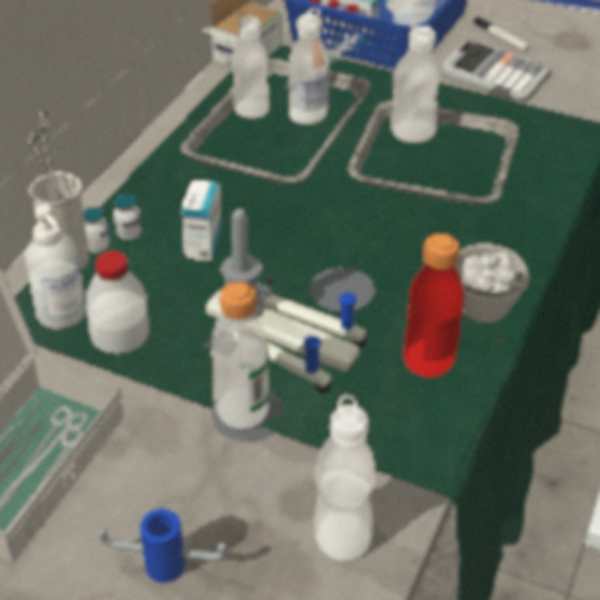

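View pics/c2.png

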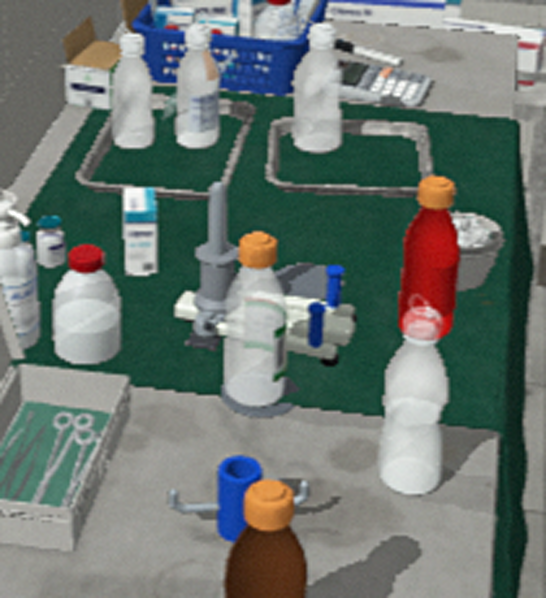

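The crops confirm it: orange cap and green/white label, standing on a coaster in front of the left leg (scene c1 at 240,360). The free tray is the right-hand one with a single bottle. Now I'll measure.

```bash
python3 - <<'E'
from h import *
np.set_printoptions(precision=4,suppress=True)
I={n:cv2.imread(f"pics/{n}0.png") for n in("scene","side")}; C={n:cal(n)[:2] for n in I}
for n in I:
    h=cv2.cvtColor(I[n],cv2.COLOR_BGR2HSV)
    for nm,lo,hi in(("orange",(8,140,120),(18,255,255)),("blue",(110,150,50),(125,255,255)),("red",(0,170,90),(5,255,255))):
        m=cv2.inRange(h,lo,hi); k,_,st,ce=cv2.connectedComponentsWithStats(m)
        for i in range(1,k):
            if st[i][4]>25: print(n,nm,st[i],ce[i])
def T2(nm,a,b):
    p,e=tri(ray(*C["scene"],*a),ray(*C["side"],*b)); print(nm,p,"gap",e)
f1=lambda u,v:(200+u/2.3077-.3,125+v/2.3077-.3); f2=lambda u,v:(230+u/2.6-.3,155+v/2.6-.3)
T2("shafttip",f1(239,211),f2(217,184))
T2("traycornerNR",f1(498,193),f2(431,185)); 
for nm,p in (("NL",(353,163)),("NR",(497,194)),("FR",(516,126)),("FL",(375,108))): print("tray sc",nm,onz(*C["scene"],*f1(*p),.018))
for nm,p in (("NL",(275,184)),("NR",(430,192)),("FR",(428,126)),("FL",(272,121))): print("tray sd",nm,onz(*C["side"],*f2(*p),.018))
T2("clearcap",f1(422,38),f2(321,35))
T2("tallcap",f1(348,415),f2(422,320))
T2("carton top",f1(202,185),f2(140,192))
E
```

```text
scene orange [439  50  30   8 167] [453.8563  53.3533]
scene orange [384 226  15  16 193] [390.5855 233.6166]
scene orange [296 248  15  15 177] [302.8249 254.5424]
scene orange [ 86 324  32  24 123] [102.3171 336.3252]
scene orange [ 66 350  35  16  55] [ 82.4364 357.4909]
scene orange [233 388  20  23 365] [242.6658 398.9671]
scene blue [366 100  12   5  36] [371.1111 102.25  ]
scene blue [323 115  11  18  78] [327.4103 124.8205]
scene blue [340 129  36  24 302] [363.6854 141.1391]
scene blue [348 252   6  15  61] [349.9672 258.0656]
scene blue [333 272   5  13  47] [334.8298 277.4681]
scene blue [262 346  16  30 405] [269.6593 360.4222]
scene red [242 235  12  10  98] [247.6429 239.2143]
scene red [375 240  25  48 957] [387.4127 264.093 ]
scene red [  60  312   76   52 1744] [ 96.883  336.6112]
side orange [371  98  42   7 207] [391.5749 100.8309]
side orange [391 223  14  13 145] [397.069  228.5931]
side orange [322 244  15  14 168] [328.5119 250.8036]
side orange [324 340  19  19 302] [332.9205 348.9437]
side blue [413  90   8  23 127] [416.063   99.8976]
side blue [299  92   4 
[... 599 characters left out ...]

side red [156 322  14   9  37] [162.4865 325.973 ]
side red [138 345  35   7  73] [156.4521 348.0548]
shafttip [0.611  0.0342 0.1739] gap 0.0036323355798076815
traycornerNR [ 0.3951 -0.331   0.015 ] gap 0.001601871258901343
tray sc NL [ 0.6029 -0.3077  0.018 ]
tray sc NR [ 0.3941 -0.3235  0.018 ]
tray sc FR [ 0.4173 -0.4973  0.018 ]
tray sc FL [ 0.6268 -0.4548  0.018 ]
tray sd NL [ 0.595  -0.2866  0.018 ]
tray sd NR [ 0.3955 -0.3057  0.018 ]
tray sd FR [ 0.4121 -0.5097  0.018 ]
tray sd FL [ 0.6295 -0.4799  0.018 ]
clearcap [ 0.5588 -0.438   0.1669] gap 0.006128515927282077
tallcap [0.3763 0.2733 0.1797] gap 0.0011279684552849183
carton top [ 0.7251 -0.0831  0.094 ] gap 0.0015757308469928283
```

```bash
python3 - <<'E'
from h import *
np.set_printoptions(precision=4,suppress=True)
C={n:cal(n)[:2] for n in("scene","side")}
def T2(nm,a,b):
    p,e=tri(ray(*C["scene"],*a),ray(*C["side"],*b)); print(nm,p,"gap",e)
f1=lambda u,v:(200+u/2.3077-.3,125+v/2.3077-.3); f2=lambda u,v:(230+u/2.6-.3,155+v/2.6-.3)
T2("cap",(302.8,254.5),(328.5,250.8))
T2("postL",(334.8,277.5),(351.24,279.4)); T2("postR",(350,258),(358.1,264.2))
print("postLtop",onz(*C["scene"],335,274,.071),onz(*C["side"],351.5,275,.071))
T2("hangertop",f1(163,522),f2(240,467))
T2("armA",f1(103,536),f2(173,494)); T2("armB",f1(222,548),f2(306,484))
T2("redlook",(390.6,233.6),(397.1,228.6)); T2("brown",(242.7,399),(332.9,349))
T2("redcap",(247.6,239.2),f2(86,260))
T2("shoulder",f1(240,267),f2(214,250))
E
```

```text
cap [0.5452 0.1681 0.1741] gap 0.003820177531560662
postL [0.4914 0.0937 0.0492] gap 0.002114130442919484
postR [0.483  0.0086 0.0502] gap 0.0012291167935053074
postLtop [0.4865 0.1025 0.071 ] [0.4909 0.1047 0.071 ]
hangertop [0.5223 0.3816 0.0694] gap 0.004269825719452643
armA [0.5774 0.4079 0.0494] gap 0.007178147530824633
armB [0.4625 0.3745 0.054 ] gap 0.0043703272661249435
redlook [0.3791 0.0064 0.1749] gap 0.004045028377548901
brown [0.4712 0.5579 0.1724] gap 0.0034713840118323113
redcap [0.7352 0.121  0.1151] gap 0.001239721094143876
shoulder [0.6117 0.0373 0.093 ] gap 0.0069852629879728215
```

```bash
python3 -m jog '[[0,0,40,0,0,0.1],[15,40,25,0,0,0.1],[15,45,20,0,0,0.1],[15,45,15,0,0,0.1],[15,45,15,0,0,0.1],[15,45,15,0,0,0.1],[15,45,15,0,0,0.1],[15,45,15,0,0,0.1],[15,45,15,0,0,0.1],[15,45,10,0,0,0.1],[15,45,0,0,0,0.1],[15,45,0,0,0,0.0]]' 1
```

```text
t: 1.3
eef_pos: [0.4472, -0.1108, 0.4076]
ee_rot: [-3.141, -0.012, -3.137]
force: [0.7, 0.1, 0.2]
width: 0.0879
```

```bash
python3 -m jog '[[15,45,10,0,0,0],[15,45,10,0,0.0,0],[15,45,10,0,0,0],[5,45,0,0,0,0],[0,20,0,0,0,0],[0,0,0,0,0,0],[0,0,0,0,0,0]]'; python3 - <<'E'
from h import *
s=status.get_state(); print(s["eef_pos"],s["ee_rot"],s["qd"].max())
K,T,c=cal("wrist"); f=eyes.grab_frame("wrist"); np.savez("w1.npz",K=K,T=T); cv2.imwrite("pics/w1.png",f)
h=cv2.cvtColor(f,cv2.COLOR_BGR2HSV)
for nm,lo,hi in(("orange",(8,140,120),(18,255,255)),("blue",(105,130,40),(125,255,255))):
    m=cv2.inRange(h,lo,hi); k,_,st,ce=cv2.connectedComponentsWithStats(m)
    for i in range(1,k):
        if st[i][4]>60: print(nm,st[i],ce[i],onz(K,T,*ce[i],.18 if nm=="orange" else .065))
E
```

```text
t: 2.0
eef_pos: [0.4966, 0.1034, 0.436]
ee_rot: [-3.141, -0.016, -3.128]
force: [0.6, -0.1, -0.5]
width: 0.0878
[0.49656868 0.10336597 0.43602145] [-3.14083354 -0.01638741 -3.1281972 ] 0.017145391783041006
orange [ 418   58   47   47 1603] [441.2694947   81.54834685] [0.38207701 0.00046893 0.18      ]
orange [ 247  234   37   38 1071] [265.25490196 252.86461251] [0.54471576 0.16488562 0.18      ]
blue [319  87  16  18 226] [326.35840708  95.47787611] [0.48212734 0.0095075  0.065     ]
blue [310 159  16  18 198] [317.47474747 167.97979798] [0.49141756 0.093417   0.065     ]
blue [279 373  27  18 405] [292.34074074 380.97777778] [0.5230646  0.39148922 0.065     ]
```

View pics/w1.png

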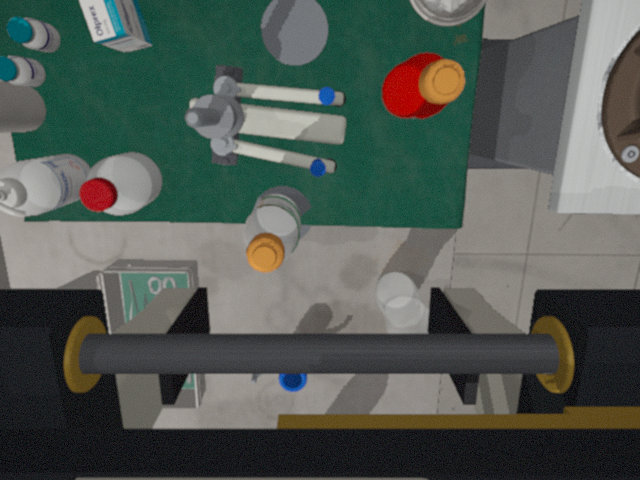

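The wrist view shows the target cap at (265,253), the posts at (317,168) and (326,95), the shaft tip at about (192,118), and the hanger at (292,381). The cap position agrees in both measurements: (0.545, 0.166). I'll go for the grasp.

```bash
python3 -m jog '[[25,32,0,0,-0.016,-0.014],[24,31,-20,0,0,0],[0,0,-45,0,0,0],[0,0,-45,0,0,0],[0,0,-45,0,0,0],[0,0,-45,0,0,0],[0,0,-45,0,0,0],[0,0,-35,0,0,0],[0,0,-10,0,0,0],[0,0,0,0,0,0]]'
```

```text
t: 3.05
eef_pos: [0.5469, 0.1536, 0.1407]
ee_rot: [3.14, 0.008, 3.124]
force: [0.4, -0.5, 0.1]
width: 0.0871
```

```bash
python3 -m jog '[[-2,12,0,0,0,0],[0,0,0,0,0,0]]'; python3 -m jog '[[0,0,0,0,0,0],[0,0,0,0,0,0],[0,0,0,0,0,0],[0,0,0,0,0,0],[0,0,0,0,0,0]]' 0 15
```

```text
t: 3.25
eef_pos: [0.5468, 0.166, 0.144]
ee_rot: [3.138, 0.012, 3.123]
force: [-0.1, 0.2, -0.4]
width: 0.0876
t: 3.75
eef_pos: [0.5491, 0.168, 0.1493]
ee_rot: [3.133, 0.019, 3.124]
force: [-0.5, 0.2, -0.2]
width: 0.0533
```

```bash
python3 -m jog '[[-1,-0.5,-4,0,-0.015,0],[-0.5,-0.5,-4,0,0,0],[-0.5,-0.5,-1,0,-0.002,0],[-0.5,-0.5,-1,0,-0.002,0],[-0.5,-0.5,-1,0,-0.002,0]]'
```

```text
t: 4.25
eef_pos: [0.5467, 0.1666, 0.1403]
ee_rot: [3.131, 0.045, 3.125]
force: [-3.0, 1.6, 10.2]
width: 0.0344
```

```bash
python3 -m jog '[[0,0,15,0,0.02,0],[0,0,30,0,0.02,0],[0,0,40,0,0,0],[0,0,40,0,0,0],[0,0,40,0,0,0],[0,0,35,0,0,0]]' - 20
```

```text
t: 4.85
eef_pos: [0.5395, 0.1636, 0.337]
ee_rot: [3.14, -0.013, 3.125]
force: [0.3, -0.2, -1.6]
width: 0.0342
```

```bash
python3 -m jog '[[-3,-25,10,0,0,0],[-5,-45,0,0,0,0],[-5,-48,0,0,0,0],[-5,-48,0,0,0,0],[-5,-48,0,0,0,0],[-5,-48,0,0,0,0],[-5,-48,0,0,0,0],[-5,-48,0,0,0,0],[-5,-48,0,0,0,0],[-5,-48,0,0,0,0],[-5,-40,0,0,0,0],[0,-20,0,0,0,0]]'
```

```text
t: 6.05
eef_pos: [0.4793, -0.3641, 0.344]
ee_rot: [3.134, -0.015, 3.133]
force: [0.3, 0.3, -2.0]
width: 0.0336
```

```bash
python3 -m jog '[[5,8,-15,0,-0.012,0],[0,3,-40,0,0,0],[0,0,-45,0,0,0],[0,0,-45,0,0,0],[0,0,-30,0,0,0],[0,0,-10,0,0,0],[0,0,-1,0,0,0]]'; python3 - <<'E'
from h import *
a=eyes.grab_frame("scene")[100:240,260:460]; b=eyes.grab_frame("side")[110:250,250:450]
cv2.imwrite("pics/p2.png",cv2.resize(np.vstack([a,b]),None,fx=2.1,fy=2.1,interpolation=cv2.INTER_CUBIC)); print(status.get_state()["eef_pos"])
E
```

```text
t: 6.75
eef_pos: [0.4793, -0.3562, 0.1464]
ee_rot: [3.132, -0.009, 3.125]
force: [-0.0, 0.7, -1.6]
width: 0.0339
[ 0.48043699 -0.35666376  0.14846016]
```

View pics/p2.png

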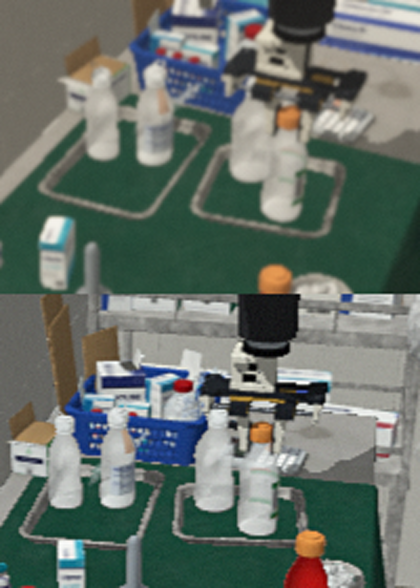

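Both views show the bottle inside the tray beside the clear one, scene crop (283,190). Lower to contact and release.

```bash
python3 -m jog '[[0,-1,-4,0,-0.009,0],[0,0,-2,0,0,0],[0,0,-1.5,0,0,0]]'; python3 -m jog '[[0,0,-1.5,0,0,0],[0,0,-1.5,0,0,0]]'
```

```text
t: 7.15
eef_pos: [0.4833, -0.359, 0.1453]
ee_rot: [3.136, 0.011, 3.125]
force: [0.5, 1.0, -1.8]
width: 0.0335
t: 7.35
eef_pos: [0.4839, -0.3593, 0.1435]
ee_rot: [3.137, 0.014, 3.126]
force: [-0.1, -0.0, -1.9]
width: 0.0338
```

```bash
python3 -m jog '[[-0.5,0.5,-2.5,0,0.01,0],[0,0.5,-2.5,0,0,0]]';python3 -m jog '[[-0.5,0.5,-2.5,0,0,0],[0,0.5,-2,0,0,0]]'
```

```text
t: 7.55
eef_pos: [0.484, -0.3594, 0.1404]
ee_rot: [3.14, 0.004, 3.126]
force: [-5.0, -1.3, 19.0]
width: 0.0336
t: 7.75
eef_pos: [0.484, -0.36, 0.1404]
ee_rot: [-3.139, 0.005, 3.128]
force: [-5.2, 3.0, 12.4]
width: 0.0337
```

```bash
python3 -m jog '[[0,0,0,0,0,0],[0,0,0,0,0,0],[0,0,0,0,0,0],[0,0,0,0,0,0],[0,0,0,0,0,0],[0,0,30,0,0,0],[0,0,45,0,0,0],[0,0,45,0,0,0],[0,0,45,0,0,0],[0,0,45,0,0,0]]' 1; python3 - <<'E'
from h import *
C={n:cal(n)[:2] for n in("scene","side","wrist")}; P={}
for n in C:
    h=cv2.cvtColor(eyes.grab_frame(n),cv2.COLOR_BGR2HSV); m=cv2.inRange(h,(8,140,120),(18,255,255)); k,_,st,ce=cv2.connectedComponentsWithStats(m)
    print(n,[(c.round(),s[4]) for c,s in zip(ce[1:],st[1:]) if s[4]>60])
E
```

```text
t: 8.75
eef_pos: [0.4796, -0.3576, 0.3486]
ee_rot: [3.138, -0.01, 3.128]
force: [1.1, -0.5, -1.2]
width: 0.088
scene [(array([461.,  54.]), np.int32(254)), (array([397., 156.]), np.int32(93)), (array([391., 234.]), np.int32(191)), (array([104., 336.]), np.int32(99)), (array([243., 399.]), np.int32(362))]
side [(array([373., 177.]), np.int32(88)), (array([397., 229.]), np.int32(143)), (array([333., 349.]), np.int32(298))]
wrist [(array([316., 209.]), np.int32(1756))]
```

```bash
python3 - <<'E'
from h import *
from scipy.optimize import least_squares
np.set_printoptions(precision=4,suppress=True)
d=np.load("w1.npz"); K,T=d["K"],d["T"]
C={n:cal(n)[:2] for n in("scene","side")}
p,e=tri(ray(*C["scene"],397,156),ray(*C["side"],373,177)); print("bottle cap now",p,e)
tip=onz(K,T,190,118,.175)[:2]; print("tip",tip)
hl,hr=onz(K,T,222,146,.035)[:2],onz(K,T,228,88,.035)[:2]; print("hinges",hl,hr,(hl+hr)/2,np.linalg.norm(hl-hr))
be=onz(K,T,346,127,.024)[:2]; print("bar end",be)
PL,PR=np.array([.4914,.0934]),np.array([.4821,.0095])
def f(x):
    o,a=x[:2],x[2]; ey=np.array([-np.sin(a),np.cos(a)]); ex=np.array([np.cos(a),np.sin(a)])
    return np.r_[np.linalg.norm(PL-o-.034*ey)-.125,np.linalg.norm(PR-o+.034*ey)-.125,(tip-o)*.7,((hl+hr)/2-o)*.7,((be-o)@ey)*.7,((hl-hr)@ex)*.5]
r=least_squares(f,[.611,.035,-.12]); o,a=r.x[:2],r.x[2]; print(r.x,r.fun)
ey=np.array([-np.sin(a),np.cos(a)]);ex=np.array([np.cos(a),np.sin(a)])
vl,vr=PL-o-.034*ey,PR-o+.034*ey
tl,tr=np.arctan2(vl@ey,-vl@ex),np.arctan2(-vr@ey,-vr@ex); print("angles",tl,tr)
for s,t0 in((1,tl),(-1,tr)):
    for t in np.arange(t0,1.70,.15): print(s,round(t,3),o+s*.034*ey+.125*(-np.cos(t)*ex+s*np.sin(t)*ey))
E
```

```text
bottle cap now [ 0.4826 -0.3565  0.1741] 0.00413410470748537
tip [0.6123 0.0353]
hinges [0.6118 0.0708] [0.6012 0.0013] [0.6065 0.0361] 0.07022985338159954
bar end [0.4549 0.0459]
[ 0.61    0.0346 -0.0836] [-0.0011  0.0004  0.0016  0.0005 -0.0025  0.001  -0.0012  0.0024]
angles 0.11859077874405753 0.013710763881435427
1 0.119 [0.4904 0.0936]
1 0.269 [0.4955 0.1116]
1 0.419 [0.5033 0.1287]
1 0.569 [0.5135 0.1444]
1 0.719 [0.5259 0.1584]
1 0.869 [0.5403 0.1703]
1 1.019 [0.5564 0.18  ]
1 1.169 [0.5737 0.1872]
1 1.319 [0.5918 0.1917]
1 1.469 [0.6105 0.1935]
1 1.619 [0.6292 0.1924]
-1 0.014 [0.4825 0.0095]
-1 0.164 [ 0.4825 -0.0093]
-1 0.314 [ 0.4854 -0.0278]
-1 0.464 [ 0.4911 -0.0456]
-1 0.614 [ 0.4993 -0.0625]
-1 0.764 [ 0.51   -0.0779]
-1 0.914 [ 0.5228 -0.0915]
-1 1.064 [ 0.5375 -0.1031]
-1 1.214 [ 0.5538 -0.1123]
-1 1.364 [ 0.5713 -0.119 ]
-1 1.514 [ 0.5896 -0.123 ]
-1 1.664 [ 0.6083 -0.1242]
```

Bottle is upright, cap at (0.483, -0.357, 0.174), as planned. Next, the left leg.

```bash
python3 -m jog '[[3,25,0,0,0,0.125],[2,40,0,0,0,0.125],[2,40,0,0,0,0.125],[2,40,0,0,0,0.125],[2,40,0,0,0,0.125],[2,40,0,0,0,0.125],[2,40,0,0,0,0.125],[2,40,0,0,0,0.125],[2,40,-20,0,0,0.125],[2,40,-30,0,0,0.125],[0,35,-30,0,0,0.125],[0,20,-20,0,0,0.125]]' 0.6 20
```

```text
t: 10.1
eef_pos: [0.4973, 0.0956, 0.2393]
ee_rot: [3.134, -0.01, -1.603]
force: [0.7, -0.6, -0.2]
width: 0.0523
```

```bash
python3 -m jog '[[-4,-1,-30,0,0,-0.05],[-3,-1,-45,0,0,0],[0,0,-45,0,0,0],[0,0,-30,0,0,0],[0,0,-1,0,0,0]]' ; python3 - <<'E'
from h import *
s=status.get_state(); print(s["eef_pos"],s["ee_rot"])
E
```

```text
t: 10.6
eef_pos: [0.4849, 0.0951, 0.0775]
ee_rot: [3.127, -0.014, -1.644]
force: [-1.0, -0.0, 0.4]
width: 0.0529
[0.48489835 0.09510908 0.07753201] [ 3.12713366 -0.01432779 -1.64406117]
```

```bash
python3 -m jog '[[5,-1,-5,0.013,-0.015,0],[1,-1,-28,0,0,0],[1,0,-12,0,0,0],[0,0,-2,0,0,0]]'; python3 -m jog '[[0,0,-1,0,0,0],[0,0,-1,0,0,0],[0,0,-1,0,0,0],[0,0,-1,0,0,0],[0,0,-1,0,0,0]]' 0 25
```

```text
t: 11.0
eef_pos: [0.4936, 0.0935, 0.0319]
ee_rot: [-3.141, -0.0, -1.643]
force: [-0.2, 0.0, -0.1]
width: 0.0523
t: 11.5
eef_pos: [0.4958, 0.0947, 0.0305]
ee_rot: [-3.136, 0.002, -1.642]
force: [-1.8, -1.4, 5.3]
width: 0.0183
```

```bash
python3 -m jog '[[5,18,0,0,0,0],[8,17,0,0,0,0],[10,16,0,0,0,0],[12,14,0,0,0,0],[14,12,0,0,0,0]]'
```

```text
t: 12.0
eef_pos: [0.5402, 0.1689, 0.0303]
ee_rot: [3.137, -0.007, -1.648]
force: [-1.1, -8.2, 5.1]
width: 0.0179
```

```bash
python3 -m jog '[[16,10,0,0,0,0],[17,7,0,0,0,0],[18,5,0,0,0,0],[19,2,0,0,0,0],[18,-1,0,0,0,0],[15,-1,0,0,0,0]]'
```

```text
t: 12.6
eef_pos: [0.6328, 0.1898, 0.0273]
ee_rot: [3.11, -0.021, -1.65]
force: [-36.7, 12.7, 9.7]
width: 0.0175
```

```bash
python3 -m jog '[[-3,0,0,0,0,0],[0,0,0,0,0,0],[0,0,0,0,0,0],[0,0,0,0,0,0],[0,0,40,0.02,0.03,0],[0,0,45,0,0,0],[0,0,45,0,0,0],[0,0,45,0,0,0],[0,0,30,0,0,0]]' 0.6; python3 - <<'E'
from h import *
K,T,c=cal("wrist"); f=eyes.grab_frame("wrist"); np.savez("w3.npz",K=K,T=T); cv2.imwrite("pics/w3.png",f)
h=cv2.cvtColor(f,cv2.COLOR_BGR2HSV); print(status.get_state()["ee_rot"])
m=cv2.inRange(h,(105,130,40),(125,255,255)); k,_,st,ce=cv2.connectedComponentsWithStats(m)
for i in range(1,k):
    if st[i][4]>60: print(st[i],ce[i],onz(K,T,*ce[i],.065))
E
```

```text
t: 13.5
eef_pos: [0.6273, 0.1901, 0.2334]
ee_rot: [3.07, -0.008, -1.648]
force: [0.8, 0.5, 0.1]
width: 0.0527
[ 3.07664006 -0.00539225 -1.64779173]
[303 179  25  34 615] [315.04715447 196.72195122] [0.62895498 0.19263066 0.065     ]
[113 282  30   8 157] [127.25477707 285.87898089] [0.56614871 0.35237454 0.065     ]
```

View pics/w3.png

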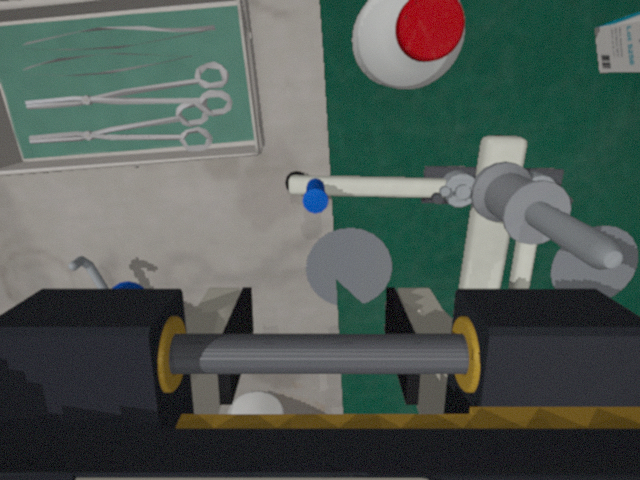

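The left leg stands square to the foot bar (post at 315,197). Now the right leg.

```bash
python3 -m jog '[[-25,-30,0,0,-0.06,0],[-30,-37,0,0,0,0],[-30,-37,0,0,0,0],[-30,-37,0,0,0,0],[-25,-32,0,0,0,0],[-5,-8,-15,0,0,0],[0,0,-40,0,0,0],[0,0,-45,0,0,0],[0,0,-35,0,0,0],[0,0,-2,0,0,0]]'
```

```text
t: 14.55
eef_pos: [0.4818, 0.0042, 0.1011]
ee_rot: [-3.126, 0.006, -1.647]
force: [-0.7, 0.3, 0.6]
width: 0.0531
```

```bash
python3 -m jog '[[0,4,-20,0,0.015,0],[0,1,-35,0,0,0],[0,0,-13,0,0,0],[0,0,-3,0,0,0]]'; python3 -m jog '[[0,0,-1,0,0,0],[0,0,-1,0,0,0],[0,0,-1,0,0,0],[0,0,-1,0,0,0],[0,0,-1,0,0,0]]' 0 25
```

```text
t: 14.95
eef_pos: [0.4867, 0.0108, 0.0338]
ee_rot: [-3.133, 0.007, -1.645]
force: [-0.9, -0.2, 1.4]
width: 0.0527
t: 15.45
eef_pos: [0.49, 0.0118, 0.0335]
ee_rot: [-3.126, 0.009, -1.644]
force: [-3.2, -1.5, 5.4]
width: 0.0184
```

```bash
python3 -m jog '[[0,0,0,0,0.01,0],[0,0,-1,0,0,0],[-8,-1,-1,0,0,0],[-1,0,-1,0,0,0]]' 0.4;  python3 -m jog '[[-1,0,-1,0,0,0],[-1,0,-1,0,0,0],[-0.5,0,-1,0,0,0],[-0.5,0,-1,0,0,0]]' 0 25
```

```text
t: 15.85
eef_pos: [0.4808, 0.0109, 0.0307]
ee_rot: [-3.136, 0.009, -1.644]
force: [-0.9, 0.3, -0.4]
width: 0.0347
t: 16.25
eef_pos: [0.4781, 0.011, 0.0275]
ee_rot: [-3.134, 0.009, -1.642]
force: [-5.4, -0.5, 20.6]
width: 0.0176
```

```bash
python3 -m jog '[[0,-19,2,0,0,0],[3,-18,1,0,0,0],[6,-18,0,0,0,0],[8,-17,0,0,0,0],[11,-15,0,0,0,0],[13,-13,0,0,0,0]]'
```

```text
t: 16.85
eef_pos: [0.5138, -0.0892, 0.0283]
ee_rot: [3.14, 0.01, -1.636]
force: [-2.8, 6.1, 3.9]
width: 0.0177
```

```bash
python3 -m jog '[[16,-11,0,0,0,0],[16,-10,0,0,0,0],[17,-7,0,0,0,0],[18,-4,0,0,0,0],[17,-2,0,0,0,0]]'
```

```text
t: 17.35
eef_pos: [0.5927, -0.1248, 0.0274]
ee_rot: [3.125, 0.01, -1.636]
force: [-31.1, 18.6, 19.9]
width: 0.018
```

```bash
python3 -m jog '[[4,1,0,0,0,0],[0,0,0,0,0,0]]'; python3 -m jog '[[-1,0,0,0,0,0],[0,0,0,0,0,0],[0,0,0,0,0,0],[0,0,0,0,0,0],[0,0,40,0,-0.015,0],[0,0,45,0,0,0],[0,0,45,0,0,0],[0,0,45,0,0,0],[0,0,45,0,0,0]]' 0.6; python3 - <<'E'
from h import *
K,T,c=cal("wrist"); f=eyes.grab_frame("wrist"); np.savez("w4.npz",K=K,T=T); cv2.imwrite("pics/w4.png",f)
h=cv2.cvtColor(f,cv2.COLOR_BGR2HSV); print(status.get_state()["ee_rot"])
m=cv2.inRange(h,(105,130,40),(125,255,255)); k,_,st,ce=cv2.connectedComponentsWithStats(m)
for i in range(1,k):
    if st[i][4]>60: print(st[i],ce[i],onz(K,T,*ce[i],.065))
E
```

```text
t: 17.55
eef_pos: [0.5927, -0.1246, 0.0271]
ee_rot: [3.115, 0.009, -1.637]
force: [1.2, 3.1, 4.2]
width: 0.018
t: 18.45
eef_pos: [0.5845, -0.1246, 0.2448]
ee_rot: [3.112, 0.008, -1.638]
force: [2.1, -1.0, 0.3]
width: 0.0529
[ 3.12394267  0.00659118 -1.63704379]
[308 175  25  30 543] [319.89134438 190.57458564] [ 0.5955363 -0.1236428  0.065    ]
```

View pics/w4.png

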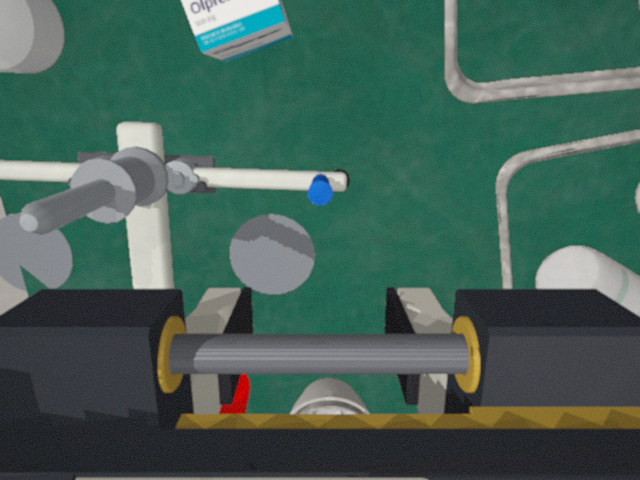

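The posts sit at (0.629, 0.193) and (0.596, -0.124). They are 318 mm apart, as they should be, and their midpoint (0.612, 0.035) matches the shaft tip, so both legs are home. Next, the hanger.

```bash
python3 -m jog '[[-4,30,15,0,0.015,0.03],[-6,45,0,0,0,0.03],[-6,47,0,0,0,0.03],[-6,47,0,0,0,0.03],[-6,47,0,0,0,0.03],[-6,47,0,0,0,0.03],[-6,47,0,0,0,0.03],[-6,47,0,0,0,0.03],[-6,47,0,0,0,0.03],[-6,47,0,0,0,0.03],[-5,40,0,0,0,0.03],[0,15,0,0,0,0.02]]' 1; python3 -m jog '[[0,0,0,0,0,0]]'; python3 - <<'E'
from h import *
np.set_printoptions(precision=4,suppress=True)
s=status.get_state(); print(s["eef_pos"],s["ee_rot"],abs(s["qd"]).max())
K,T,c=cal("wrist"); f=eyes.grab_frame("wrist"); np.savez("w5.npz",K=K,T=T); cv2.imwrite("pics/w5.png",f)
h=cv2.cvtColor(f,cv2.COLOR_BGR2HSV); m=cv2.inRange(h,(105,130,40),(125,255,255)); k,_,st,ce=cv2.connectedComponentsWithStats(m)
for i in range(1,k):
    if st[i][4]>60: print(st[i],ce[i],onz(K,T,*ce[i],.07))
E
```

```text
t: 19.7
eef_pos: [0.5198, 0.3973, 0.2712]
ee_rot: [3.118, 0.008, -1.279]
force: [-1.1, -0.8, 0.1]
width: 0.0874
t: 19.8
eef_pos: [0.5192, 0.3993, 0.2699]
ee_rot: [3.117, 0.007, -1.276]
force: [0.5, 0.1, -0.1]
width: 0.0875
[0.5192 0.3993 0.2699] [ 3.1167  0.0072 -1.2757] 0.013520313921647794
[566 136  52  24 916] [593.0207 145.9312] [0.6256 0.2037 0.07  ]
[ 316  167   46   56 1761] [337.7746 196.1709] [0.5264 0.3876 0.07  ]
```

View pics/w5.png

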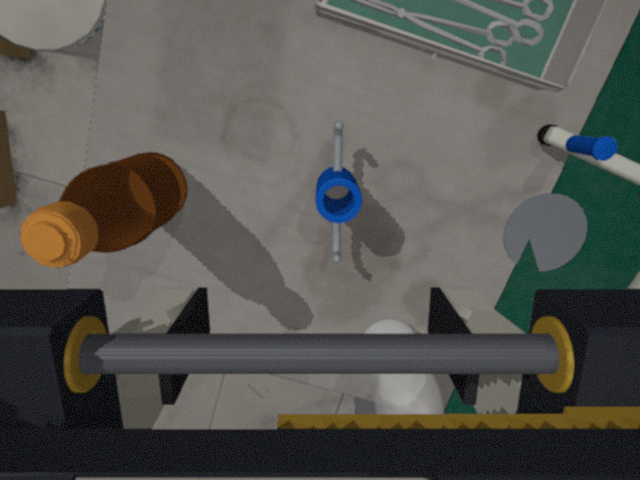

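```bash
python3 - <<'E'
from h import *
np.set_printoptions(precision=4,suppress=True)
d=np.load("w5.npz");K,T=d["K"],d["T"]
print(onz(K,T,339,199,.07)); a,b=onz(K,T,338.5,126,.05),onz(K,T,336.5,256.5,.05); print(a,b,(a+b)/2,np.linalg.norm(a-b),np.arctan2(*(a-b)[1::-1]))
print(onz(K,T,593,146,.07))
d=np.load("w3.npz");print("post w3 z.071",onz(d["K"],d["T"],315,201,.071)); d=np.load("w4.npz");print(onz(d["K"],d["T"],320,195,.071),"tip",onz(d["K"],d["T"],32,219,.175)); d=np.load("w3.npz");print("tip w3",onz(d["K"],d["T"],607,256,.175))
E
```

```text
[0.5244 0.3859 0.07  ]
[0.5801 0.4033 0.05  ] [0.4682 0.3696 0.05  ] [0.5241 0.3864 0.05  ] 0.11688998099139888 0.2928924341397683
[0.6256 0.2037 0.07  ]
post w3 z.071 [0.6272 0.1928 0.071 ]
[ 0.5933 -0.1236  0.071 ] tip [0.6126 0.0315 0.175 ]
tip w3 [0.6133 0.0385 0.175 ]
```

```bash
python3 -m jog '[[5,-13,-5,0,-0.025,0],[0,-1,-35,0,0,0],[0,0,-45,0,0,0],[0,0,-45,0,0,0],[0,0,-25,0,0,0],[0,0,-3,0,0,0]]'
```

```text
t: 20.45
eef_pos: [0.5268, 0.3752, 0.1106]
ee_rot: [-3.136, 0.002, -1.286]
force: [-0.5, -0.2, 0.6]
width: 0.0875
```

```bash
python3 -m jog '[[-3,9,-2,0,0,0.01],[0,1,-15,0,0,0],[0,0,-1,0,0,0]]'; python3 -m jog '[[-1,0,-30,0,0.0,0],[-1,0,-20,0,0,0],[-1,0,-3,0,0,0]]'
```

```text
t: 20.75
eef_pos: [0.5255, 0.3851, 0.0946]
ee_rot: [-3.133, 0.004, -1.278]
force: [0.3, -0.7, -1.0]
width: 0.0878
t: 21.05
eef_pos: [0.5248, 0.388, 0.0448]
ee_rot: [-3.125, 0.008, -1.276]
force: [-0.4, -0.2, -0.2]
width: 0.0875
```

```bash
python3 -m jog '[[-1,-2,-8,-0.012,0.014,0],[-0.5,0,-2,0,0,0]]'; python3 -m jog '[[-0.5,0,-1,0,0,0],[-0.5,0,-1,0,0,0],[-0.5,0,-1,0,0,0],[-0.5,0,-1,0,0,0],[-0.5,0,-1,0,0,0],[-0.5,0,-1,0,0,0]]' 0 20
```

```text
t: 21.25
eef_pos: [0.5239, 0.3868, 0.0362]
ee_rot: [3.141, 0.001, -1.276]
force: [-0.4, 0.1, -0.8]
width: 0.0876
t: 21.85
eef_pos: [0.5222, 0.3883, 0.0329]
ee_rot: [-3.138, 0.003, -1.275]
force: [1.2, -2.3, 1.4]
width: 0.0451
```

```bash
python3 -m jog '[[0.5,0,0,0,0,0],[0.5,0,0.5,0,0,0],[0,0,0,0,0,0]]' 0 20; python3 -m jog '[[0,0,15,0,0,0],[0,0,35,0,0,0],[0,0,45,0,0,0],[0,0,45,0,0,0],[0,0,45,0,0,0],[0,0,40,0,0,0]]'
```

```text
t: 22.15
eef_pos: [0.5227, 0.3878, 0.0329]
ee_rot: [-3.139, 0.003, -1.276]
force: [0.2, 0.6, -1.8]
width: 0.04
t: 22.75
eef_pos: [0.5184, 0.3829, 0.2632]
ee_rot: [3.133, -0.004, -1.276]
force: [0.8, 1.2, -2.0]
width: 0.04
```

```bash
python3 -m jog '[[0,-25,10,0,0,0],[0,-42,5,0,0,0],[0,-47,0,0,0,0],[0,-47,0,0,0,0],[0,-47,0,0,0,0],[0,-47,0,0,0,0],[0,-47,0,0,0,0],[0,-40,0,0,0,0],[0,-25,0,0,0,0],[0,-8,0,0,0,0],[0,0,0,0,0,0]]'; python3 - <<'E'
from h import *
np.set_printoptions(precision=4,suppress=True)
K,T,c=cal("wrist"); s=status.get_state(); print(s["eef_pos"],s["ee_rot"]); f=eyes.grab_frame("wrist"); np.savez("w6.npz",K=K,T=T); cv2.imwrite("pics/w6.png",f)
print(px(K,T,[.6125,.035,.175]),px(K,T,[.6115,.035,.09]))
E
```

```text
t: 23.85
eef_pos: [0.5157, -0.0041, 0.3019]
ee_rot: [-3.123, 0.005, -1.273]
force: [-0.4, -0.5, -1.0]
width: 0.04
[ 0.5157 -0.0041  0.3019] [-3.1226  0.0046 -1.2728]
[307.2095  69.1898] [310.0366  82.7427]
```

View pics/w6.png

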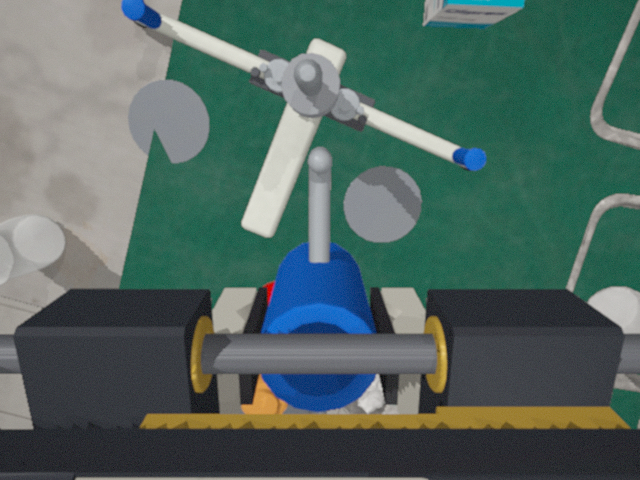

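The view shows both legs in one line, the shaft tip at (307,71) and the shoulder at (311,83), within 2 px of the prediction. Moving over the shaft.

```bash
python3 -m jog '[[30,12,0,-0.01,0.017,0],[35,14,0,0,0,0],[22,10,-10,0,0,0],[5,2,-25,0,0,0],[0,0,-25,0,0,0],[0,0,-5,0,0,0]]'; python3 -m jog '[[0,0,-2,0,0,0]]'
```

```text
t: 24.5
eef_pos: [0.6121, 0.0449, 0.2374]
ee_rot: [-3.137, 0.001, -1.265]
force: [-0.0, -0.1, -2.3]
width: 0.0402
t: 24.6
eef_pos: [0.6121, 0.046, 0.2352]
ee_rot: [-3.138, 0.001, -1.264]
force: [0.5, -0.0, -1.0]
width: 0.0401
```

```bash
python3 -m jog '[[-2,-10,-1,0,0,0],[0,-1,-1,0,0,0]]'; python3 -m jog '[[0,0,-1,0,0,0]]'
```

```text
t: 24.8
eef_pos: [0.6104, 0.0357, 0.2348]
ee_rot: [-3.137, 0.0, -1.261]
force: [-1.4, -0.2, -2.2]
width: 0.0401
t: 24.9
eef_pos: [0.6106, 0.0355, 0.235]
ee_rot: [-3.135, 0.0, -1.262]
force: [-0.8, -1.5, -1.2]
width: 0.0402
```

```bash
python3 -m jog '[[0,0,-15,0,0,0],[0,0,-15,0,0,0],[0,0,-5,0,0,0]]'; python3 -m jog '[[0,0,-6,0,0,0],[0,0,-6,0,0,0]]'
```

```text
t: 25.2
eef_pos: [0.6122, 0.0351, 0.2035]
ee_rot: [-3.127, -0.0, -1.263]
force: [-0.2, 0.2, -1.4]
width: 0.0401
t: 25.4
eef_pos: [0.613, 0.035, 0.1926]
ee_rot: [-3.125, -0.0, -1.263]
force: [-0.3, 0.6, -1.1]
width: 0.0402
```

```bash
python3 -m jog '[[-2,0,-4,-0.005,0.015,0],[-1,0,-8,0,0,0],[-0.5,0,-10,0,0,0]]'; python3 -m jog '[[-0.5,0,-14,0,0.003,0],[-0.5,0,-14,0,0.003,0]]'
```

```text
t: 25.7
eef_pos: [0.6102, 0.0352, 0.1707]
ee_rot: [-3.139, -0.001, -1.263]
force: [-0.0, -0.5, -2.0]
width: 0.0402
t: 25.9
eef_pos: [0.6092, 0.0353, 0.141]
ee_rot: [3.139, 0.001, -1.263]
force: [-0.1, -0.2, -1.1]
width: 0.0397
```

```bash
python3 -m jog '[[1,0,-8,0,0,0],[0.5,0,-6,0,0,0]]'; python3 -m jog '[[0,0,-3,0,0,0],[0,0,-2,0,0,0]]'
```

```text
t: 26.1
eef_pos: [0.6096, 0.035, 0.1234]
ee_rot: [3.135, 0.001, -1.263]
force: [0.2, 0.1, -1.0]
width: 0.0401
t: 26.3
eef_pos: [0.6104, 0.0349, 0.122]
ee_rot: [3.137, -0.001, -1.261]
force: [-9.5, 2.7, 19.1]
width: 0.0406
```

Contact at TCP z 0.122, where the shoulder was predicted. Release and retreat.

```bash
python3 -m jog '[[0,0,0,0,0,0],[0,0,0,0,0,0],[0,0,0,0,0,0],[0,0,0,0,0,0],[0,0,0,0,0,0],[0,0,25,0,0,0],[0,0,40,0,0,0],[0,0,45,0,0,0],[0,0,45,0,0,0],[-20,0,30,0,0,0],[-40,-10,20,0,0,0],[-40,-10,0,0,0,0]]' 1; python3 -m jog '[[-40,-40,0,0,0,0],[-40,-40,0,0,0,0],[-10,-10,0,0,0,0],[0,0,0,0,0,0]]'; python3 - <<'E'
from h import *
np.set_printoptions(precision=4,suppress=True)
F={n:eyes.grab_frame(n) for n in("scene","side","wrist")}; C={n:cal(n)[:2] for n in F}
for n in F:
    h=cv2.cvtColor(F[n],cv2.COLOR_BGR2HSV); m=cv2.inRange(h,(105,130,40),(125,255,255)); k,_,st,ce=cv2.connectedComponentsWithStats(m)
    print(n,[(c.round(1),s[:5]) for c,s in zip(ce[1:],st[1:]) if s[4]>60 and c[1]>180 or n=="wrist" and s[4]>60])
    m=cv2.inRange(h,(8,140,120),(18,255,255)); k,_,st,ce=cv2.connectedComponentsWithStats(m); print([c.round(1) for c,s in zip(ce[1:],st[1:]) if s[4]>60])
    if n!="wrist": print("expected ring/base px",px(*C[n],[.6115,.035,.16]),px(*C[n],[.6115,.035,.09]))
a=cv2.resize(F["scene"][140:320,230:450],None,fx=2.4,fy=2.4); b=cv2.resize(F["side"][140:320,230:450],None,fx=1.8,fy=2.4)[:,:372]
cv2.imwrite("pics/f.png",np.hstack([a,cv2.resize(F["side"][150:320,270:410],(270,432))])[:600,:800])
E
```

```text
t: 27.5
eef_pos: [0.51, 0.0142, 0.3302]
ee_rot: [3.131, -0.003, -1.262]
force: [0.9, -0.1, 0.1]
width: 0.0879
t: 27.9
eef_pos: [0.4227, -0.0694, 0.3319]
ee_rot: [3.137, -0.002, -1.26]
force: [0.7, 0.7, -0.1]
width: 0.0874
scene [(array([332.2, 220.1]), array([329, 214,   8,  14,  73], dtype=int32)), (array([303.6, 232. ]), array([296, 218,  16,  27, 313], dtype=int32)), (array([271.1, 285.7]), array([267, 279,   9,  16,  89], dtype=int32))]
[array([462. ,  54.3]), array([390.4, 233.4]), array([108.7, 333.8]), array([242.4, 398.6])]
expected ring/base px [302.7195 219.8149] [303.4188 239.7196]
side [(array([313.6, 241.7]), array([307, 228,  14,  27, 335], dtype=int32)), (array([295.6, 293. ]), array([292, 285,   8,  18, 107], dtype=int32))]
[array([372.6, 176.7]), array([396.9, 228.6]), array([332.6, 348.9])]
expected ring/base px [313.3202 230.5005] [313.0593 252.2824]
wrist [(array([434.1,  31.2]), array([419,  17,  30,  29, 555], dtype=int32))]
[array([218.1, 242.2])]
```

View pics/f.png

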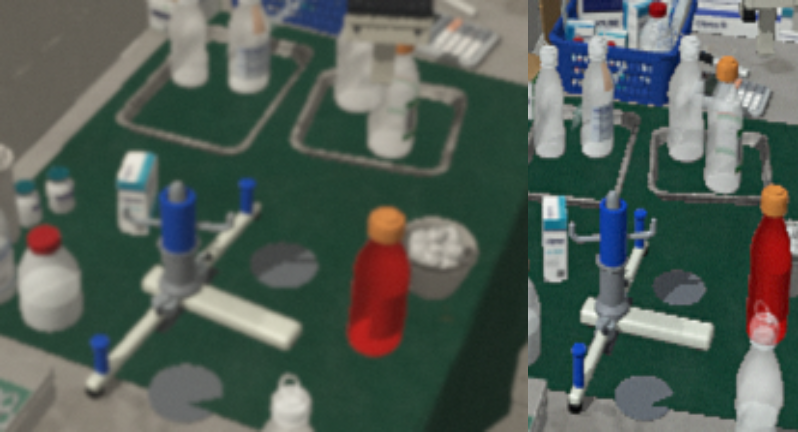

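The final view shows the sleeve seated on the shoulder with the shaft tip showing above it. Both legs are in line, the bottle is upright in the tray, and the carton and other bottles are in place. Handing in.

```bash
python3 -c "
from station import workorder,status
print(workorder.job_done()); print(status.get_state()['t'])"
```

```text
the job is handed in; nothing more can be done
None
the job is handed in; nothing more can be done
```

I moved the orange-capped bottle to the free half of the single-bottle tray. Then I swung both legs out to their stops, slid the blue sleeve down onto the shoulder, let go and handed in at about 28 s.

What the last checks showed:
- **Legs:** the posts are 318 mm apart (2 × 159 mm nominal), and their midpoint is within about 2 mm of the measured shaft axis. I had no direct reading of the leg angles. Lines drawn by eye along the two legs differ in direction by roughly 0.03 rad.
- **Sleeve:** it made contact at tool height 0.122 m, against 0.123 m expected for the shoulder. In both fixed cameras it appears within about 1 px sideways of where it should be, with the shaft tip showing above it.
- **Bottle:** it is upright in the tray, with the cap at (0.483, -0.357) m after I let go; the side camera showed it unmoved at the end. The final scene image partly hid its cap behind the gripper.
- **Other objects:** the clear bottle, red-capped bottle, tall bottle and carton looked unmoved. I checked these only by eye in the final picture.

The wrist force peaked at about 39 N when the left leg reached its stop, well under the 120 N wrist limit. The 40 N limit applies to presses by the arm or gripper body; here only the fingers were gripping the post.

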